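# Lock a battery module in its compression fixture with the extension bar

## Robot

A 6-joint arm with a two-finger parallel gripper is mounted at the origin on the work surface. World frame = base frame: x ahead of the robot, y to its left, z up, the work surface at z = 0. Lengths are in m, angles in rad, forces in N, time in s.
With the tool pointing down it reaches from about 0.425 to 0.95 m from the base axis. Payload 3.5 kg.
Tool frame: the origin (TCP) lies at the very end of the fingers, on their centre line; the grasp point (between the pads) lies 19 mm behind it; z points along the fingers, y is the line along which they close (so a half turn about z gives the same grasp; the last joint's range is limited). The gripper opens to 85 mm and grips with 20 to 120 N. Pads are 22 mm wide; open, the fingers measure 114 mm over their backs; the gripper's body (76 mm by 85 mm) begins 54 mm behind the grasp point. The pads swing forward as they close: fully open they stand 13 mm farther back than shut.
Start: joints at [-1.323, 0.286, 1.577, -0, 1.279, -0.15], TCP at [0.262, -0.622, 0.231] pointing down, gripper open.
Joint ranges: [-2.77, 2.77], [-0.9, 2.22], [0.21, 2.48], [-1.53, 4.67], [0.24, 2.81], [-2.84, 2.84]. Speed limits (rad/s): [2.79, 2.79, 3.14, 3.14, 3.14, 3.14].

## Interface

Orientations are given as a unit quaternion [x, y, z, w].
In Python, from plant import ctrl, optics, sign_off gives the robot as it stands.
- The arm moves only by the shell command python3 -m creep 'ROWS' [FORCE]. ROWS is JSON, a list of rows, each an object of numbers: "x", "y", "z": the shift along the tool's x, y, z in mm; "rx", "ry", "rz": the turn, a rotation vector about the tool's x, y, z in degrees; "grip": the opening, from 0 (shut) to 1 (fully open). In form: [{"x": .., "y": .., "z": .., "rx": .., "ry": .., "rz": .., "grip": ..}, ...]. A call has exactly 10 rows; each row shifts and turns the commanded pose from where the row before left it, along the tool's axes as they then stand; what a row does not reach is not made up. A row lasts 1/12 s, in which the tool goes at most 41.7 mm and 7.16 degrees, less where a joint would pass 70% of its speed; a pose out of reach is approached as far as the arm can. A call with a gripper value outside its range is refused whole. The fingers move at their own pace and stop on an object; FORCE is the grip in N (left out, the last holds). Time passes only in rows, so rows that do not move let the fingers close, or fill a call up. It gives the time, the measured TCP pose, the force, the opening and the grip force at its end, in the units of the state.
- ctrl.get_state(): the state, without advancing time (a new reading comes with each control period).
- optics.read_camera(name): name is "scene" or "top" or "wrist"; returns a dict with "color" (400x640x3 uint8, blue, green, red), "K" (3x3 intrinsics, pixels), "R" (3x3) and "t" (3): a world point X has camera coordinates R X + t. Camera axes: x right, y down, z forward; pixel columns grow to the right and rows downward; lengths in m; the calibration is good to about 2 mm. The wrist camera is an equidistant fisheye: a pixel r from the principal point sees the ray r / f radians off the axis. A picture is of the moment at which its call begins. There is no depth.
- sign_off(): hands the job in; it is judged then, once.
The state is a dict: "time": time; "qpos": joint angles; "dq": joint speeds; "joint_efforts": joint torques, N m; "eef_pos": TCP position; "tcp_rot": TCP orientation; "contact_force": force on the tool from outside, world axes, zero at the start; "wrist_torque": the same for the moment, N m; "opening": opening from 0.0 (shut) to 1.0 (fully open); "finger_force": force on a finger pad.
Only numpy, scipy, OpenCV 4.12 (cv2) and the standard library are available. Lean on these libraries where they do the work, as an engineer would, in place of code of your own. Each camera call takes 0.05 s, during which the arm holds its last target. There are 200 camera calls.

## Task

Clamp the battery module firmly against the end stop of its fixture: drop the socket of the yellow extension bar over the short red clamp handle, swing the handle over its dead point until it snaps onto its far stop and stays locked, without wrenching it on against that stop, then lift the bar off and lay it flat on the blue tool mat again. Work the handle only with the bar, never with the hand, do not let the bar go in mid-air, and leave the other things on the bench where they are.

Things in the scene. Friction and masses are not known exactly. Their poses are not given: they have to be found in the camera images.
- fixture: Aluminium base plate 130 x 300 x 12 mm fixed to the bench. Origin on the bench right under the lever pivot; the end stop is on its +y side (stop face at y = 218 mm). A dark clamp housing 56 mm square, 74 mm high stands at the origin; a plunger with a black rubber pad moves from it along +y as the lever is thrown and pushes the module to the end stop.
- pivot (a point): Point on the vertical pivot axis of the clamp lever, 100 mm above the bench, at the height of the handle's axis. Axes as the fixture. With the lever at 0 the handle points from here along the fixture's -x axis turned 1.0 rad towards -y; at 1.40, along -x turned 0.4 rad towards +y.
- handle (a joint): Angle of the clamp lever, rad: 0 open (its start), 1.40 at the far stop, growing clockwise seen from above. A spring resists up to the dead point near 1.15 (at most about 2 N m, near 0.7 to 0.9, or 15 N of push at the bar's shank); beyond it the lever snaps to 1.40 and stays, and pushing on meets a hard stop. Let go earlier, it springs back open.
- handle_mid (a point): Point on the axis of the lever's red handle stub, 55 mm from the pivot axis, 100 mm above the bench; x axis along the stub, outwards. The stub is a level round bar 16 mm in diameter with a round end, reaching from the pivot's hub (radius 19 mm) to 85 mm from the pivot axis.
- module_center (a point): Centre of the battery module in the fixture: white end plates above and below rows of light blue cells, 70 x 110 x 76 mm, 0.8 kg (varies), loose, standing on the fixture plate between low rails, its 110 mm side along the fixture's y. It starts 4 to 14 mm short of the end stop.
- bar_grip (a point): Point near the middle of the extension bar's bare steel shank, where to grasp. Bar 200 mm long, 0.35 kg, balanced within 10 mm of here. x axis along the bar to the socket, z up as it lies. Shank 16 mm wide, 22 mm high (11 mm above and below this point), bare from x = -28 to +42 mm; behind it a black grip 22 mm wide to x = -98 mm. Flat undersides of grip and socket lie 17 mm below this point.
- bar_socket (a point): Middle of the yellow socket, 72 mm ahead of bar_grip and 3 mm lower; same axes. Upside-down channel 60 mm long, 20 mm wide inside, 32 outside, open below and in front, closed towards the shank (24 mm from this point). Inner roof 8 mm above, lower rim 14 mm below. Seated, roof on stub, this point is on the stub's axis 61 to 66 mm from the pivot, bar x axis towards the pivot.
- mat: Blue tool mat with black edge, 270 x 150 x 6 mm, fixed, long side along its x axis; origin at the centre of its underside on the bench. The bar starts on it.
- tray: Fixed blue open tray 200 x 130 x 36 mm with copper bus bars; it and the mat may trade places. Origin at the centre of its underside.
- tape_mid (a point): Yellow roll of tape lying flat, 90 mm across, 24 mm high; its centre.
- screwdriver: Red screwdriver lying on the bench, 190 mm long, about 30 mm high at most, x axis towards its tip.
- cleaner_mid (a point): Standing white and blue can, 60 mm across, 170 mm high; its centre.
- meter_mid (a point): Orange hand meter lying flat, 85 x 165 x 35 mm; its centre.
Not all that is in view belongs to the job. What is shaped like the part that bears bar_grip but purple is not meant.

How it is judged:
On the way, in this order (a step that is already met when the one before it is completed fails the run):
1. the bar's socket sits down over the red handle, which is still open (distance between bar_socket and handle_mid below 0.025 m and z of bar_socket in the frame of handle_mid below 0.008 m and angle between the x axis of bar_socket and the x axis of handle_mid, either way round below 0.25 rad and value of joint handle below 0.6 rad), for 0.1 s.
2. the handle is thrown past its dead point onto its stop with the bar on it (value of joint handle above 1.33 rad and distance between bar_socket and handle_mid below 0.035 m), for 0.1 s.
At the end, for the whole second after the job is handed in: The lever is locked at its far stop (above 1.33 rad), the module touches the end stop (within 2.5 mm), and the bar lies flat and at rest on the tool mat (middle of its shank within 75 mm of the mat's centre along each side), released (value of joint handle above 1.33 rad and y of module_center in the frame of fixture above 0.1605 m and x of bar_grip in the frame of mat between -0.075 and 0.075 m and y of bar_grip in the frame of mat between -0.075 and 0.075 m and height (world z) of bar_grip below 0.035 m and angle between bar_grip's own x axis and vertical between 1.45 and 1.69 rad and linear speed of bar below 0.02 m/s).
It fails at once if the handle is wrenched or pressed with the bar with more than 90 N, as when it is driven on hard against its stop (contact force between bar and handle above 90 N).
It fails at once if the hand or arm works the handle directly (more than 2 N) (contact force between any of the fingers, the arm and handle above 2 N).
It fails at once if the bar is let go in mid-air (contact force between the fingers and bar below 0.01 N and height (world z) of bar_grip above 0.06 m and distance between bar_socket and handle_mid above 0.08 m).
It fails at once if another thing on the bench is pushed more than 30 mm (distance of any of tape_mid, screwdriver, cleaner_mid, meter_mid from where it was at the start of the episode above 0.03 m).
It also fails if it takes over 64 s, if anything falls off the work surface, if the arm or the gripper's body presses on something with over 40 N, if the wrist force passes 120 N, or if a joint passes its speed limit or range.

## Working session

There is one attempt and no reset: what is moved stays moved. The work goes in short steps, Python scripts to look and compute and a shell command to move; the robot and the scene stay as the last step left them, time stands still between calls to the robot, and variables do not carry over. Pictures are saved under pics/ and viewed, at most 12 in all, crops included, and the job is handed in when it is done.

```bash
mkdir -p pics; python3 - <<'E'
from plant import ctrl, optics
import cv2, numpy as np
for n in ("top","scene"):
    d=optics.read_camera(n); cv2.imwrite(f"pics/{n}0.png",d["color"]); print(n,d["K"].tolist(),d["R"].round(4).tolist(),d["t"].round(4).tolist())
s=ctrl.get_state(); print({k:np.round(v,3).tolist() for k,v in s.items()})
E
```

```text
top [[415.8353012112643, 0.0, 321.6612532915739], [0.0, 415.8353012112643, 205.03276009467154], [0.0, 0.0, 1.0]] [[-0.0165, -0.9998, 0.0071], [-0.9985, 0.0161, -0.0521], [0.052, -0.008, -0.9986]] [0.068, 0.5157, 1.4357]
scene [[374.24593215201793, 0.0, 322.3891414717335], [0.0, 374.24593215201793, 195.0657915040553], [0.0, 0.0, 1.0]] [[-0.4246, 0.9053, 0.0105], [0.7391, 0.3532, -0.5735], [-0.5229, -0.2358, -0.8191]] [0.1546, -0.3728, 1.5447]
{'time': 0.1, 'qpos': [-1.323, 0.287, 1.578, -0.0, 1.279, -0.15], 'dq': [-0.001, -0.004, -0.004, 0.001, -0.001, -0.001], 'joint_efforts': [0.001, -40.73, -29.37, -0.0, 0.003, -0.0], 'eef_pos': [0.261, -0.622, 0.23], 'tcp_rot': [0.98, 0.198, -0.0, -0.001], 'contact_force': [-0.002, -0.525, -0.407], 'wrist_torque': [-0.037, -0.011, -0.001], 'finger_force': 0.0, 'opening': 1.001}
```

View pics/top0.png

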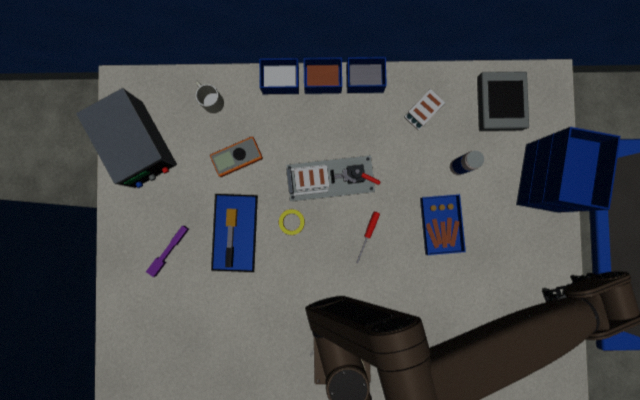

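View pics/scene0.png

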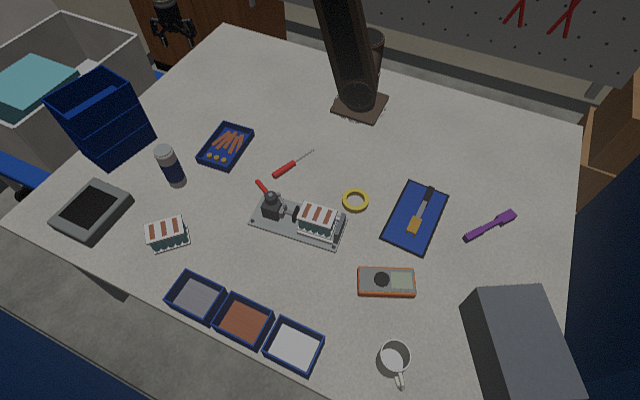

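The pictures show the bar on the mat at top (232,237), with its socket towards +x at (231,217). The red handle is at top (370,180), the fixture at (330,178) and the tape at (291,222). The purple decoy is at (167,250).

```bash
cat > h.py <<'E'
import cv2, numpy as np
from plant import ctrl, optics
from scipy.spatial.transform import Rotation as Ro
def ray(d,uv,wrist=False):
    K=np.array(d["K"]);R=np.array(d["R"]);t=np.array(d["t"])
    p=np.array([(uv[0]-K[0,2])/K[0,0],(uv[1]-K[1,2])/K[1,1]])
    if wrist:
        th=np.hypot(*p); v=np.array([*(p/max(th,1e-9)*np.sin(th)),np.cos(th)])
    else: v=np.array([*p,1.])
    return -R.T@t, R.T@v
def plane(d,uv,z,wrist=False):
    o,v=ray(d,uv,wrist); return o+v*(z-o[2])/v[2]
def hsv(d): return cv2.cvtColor(d["color"],cv2.COLOR_BGR2HSV).astype(int)
def mask(d,kind):
    H=hsv(d);h,s,v=H[...,0],H[...,1],H[...,2]
    m={'red':((h<7)|(h>174))&(s>180)&(v>70),'socket':(h>14)&(h<25)&(s>150)&(v>90),'yellow':(h>25)&(h<33)&(s>150)&(v>90),'blue':(h>105)&(h<125)&(s>150)&(v>50)}[kind]
    return m.astype(np.uint8)
def blobs(m,amin=12):
    n,l,st,c=cv2.connectedComponentsWithStats(m)
    out=[]
    for i in range(1,n):
        if st[i,4]>=amin:
            pts=np.argwhere(l==i)[:,::-1].astype(np.float32)
            out.append((int(st[i,4]),c[i].round(1).tolist(),pts))
    return out
E
python3 - <<'E'
from h import *
for n in("top","scene"):
    d=optics.read_camera(n)
    for k in('red','socket','blue'):
        for a,c,p in blobs(mask(d,k)):
            if a>5000: continue
            print(n,k,a,c,cv2.minAreaRect(p), plane(d,c,{'red':.1,'socket':.034,'blue':.006}[k]).round(4)[:2])
    if n=="top":
        for z in [195,205,212,217,222,227,235,245,255,262,268]: print(z,hsv(d)[z,222:242].tolist()[::2])
E
```

```text
top red 22 [164.5, 169.5] ((164.5, 169.5), (4.242640495300293, 4.242640495300293), 45.0) [0.6372 0.5739]
top red 68 [369.9, 178.2] ((370.20001220703125, 178.60000610351562), (18.782970428466797, 3.5777084827423096), 26.56505012512207) [ 0.598  -0.0998]
top red 143 [371.7, 224.2] ((371.62066650390625, 224.44825744628906), (5.570859909057617, 25.62595558166504), 21.801410675048828) [ 0.4468 -0.1023]
top socket 12 [432.7, 207.8] ((432.5, 207.5), (3.0, 3.0), 90.0) [ 0.5   -0.322]
top socket 12 [441.5, 207.0] ((441.5, 207.0), (2.0, 3.0), 90.0) [ 0.5022 -0.3524]
top socket 135 [230.7, 216.9] ((231.0, 217.0), (16.0, 8.0), 90.0) [0.48   0.3718]
top blue 192 [279.7, 69.0] ((278.5, 72.0), (30.0, 39.0), 90.0) [1.0043 0.2009]
top blue 171 [316.2, 65.7] ((322.5, 72.0), (30.0, 39.0), 90.0) [1.0145 0.0708]
top blue 235 [366.5, 68.5] ((366.5, 71.0), (30.0, 39.0), 90.0) [ 1.0019 -0.1084]
top blue 74 [337.8, 78.2] ((336.9413757324219, 79.69940185546875), (14.379634857177734, 29.068880081176758), 40.815086364746094) [ 0.9682 -0.0054]
top blue 3579 [591.0, 184.3] ((593.1201782226562, 201.33316040039062)
[... 4891 characters left out ...]
324.5464172363281), (12.082619667053223, 0.8122769594192505), 23.962486267089844) [0.9006 0.1853]
scene blue 79 [278.9, 357.4] ((282.591064453125, 360.2763977050781), (53.13194274902344, 14.413454055786133), 42.709388732910156) [0.9996 0.1726]
scene blue 40 [314.8, 355.6] ((314.8144836425781, 355.41754150390625), (1.4214849472045898, 34.01409912109375), 23.96249008178711) [0.9557 0.2554]
scene blue 19 [135.0, 392.1] ((135.1999969482422, 393.1000671386719), (9.391485214233398, 4.472135543823242), 26.56505012512207) [ 1.222  -0.1104]
scene blue 18 [128.9, 396.4] ((130.0, 395.0), (8.0, 8.0), 0.0) [ 1.2357 -0.1175]
scene blue 12 [110.7, 397.9] ((110.0, 397.5), (3.0, 6.0), 90.0) [ 1.2572 -0.1554]
```

```bash
cat >> h.py <<'E'
def pose():
    s=ctrl.get_state(); return np.array(s["eef_pos"]),Ro.from_quat(s["tcp_rot"])
def to(p,yaw=None):
    "remaining shift (mm, present tool axes) to p; turn rz (deg) to tool-x yaw, and level errors"
    q,R=pose(); M=R.as_matrix(); y=np.degrees(np.arctan2(M[1,0],M[0,0]))
    print("tcp",q.round(4),"yaw %.2f"%y,"tilt",(M[:2,2]*1000).round(1),"shift",(1000*M.T@(np.array(p)-q)).round(1), "" if yaw is None else "rz %.1f"%(y-yaw))
E
python3 -m creep '[{"x":29,"y":-21,"z":-5},{"x":29,"y":-21,"z":-5},{"x":29,"y":-21,"z":-5},{"x":29,"y":-21,"z":-5},{"x":29,"y":-21,"z":-5},{"x":29,"y":-21,"z":-5},{"x":29,"y":-21,"z":-5},{"x":29,"y":-21,"z":-5},{"x":29,"y":-21,"z":-5},{"x":29,"y":-21,"z":-5}]'
python3 -m creep '[{"x":29,"y":-21,"z":-5},{"x":29,"y":-21,"z":-5},{"x":29,"y":-21,"z":-5},{"x":20,"y":-15,"z":0},{"grip":1},{"grip":1},{"grip":1},{"grip":1},{"grip":1},{"grip":1}]'
python3 - <<'E'
from h import *
to([.52,-.2,.3])
d=optics.read_camera("wrist"); cv2.imwrite("pics/w1.png",d["color"]); print(d["K"].round(1).tolist(),(-d["R"].T@d["t"]).round(3),d["R"].round(3).tolist())
E
```

```text
tcp [ 0.2614 -0.6219  0.2304] yaw 22.79 tilt [-0.4  1.5] shift [ 401.8 -288.9  -69. ] 
[[309.7, 0.0, 324.9], [0.0, 309.7, 195.1], [0.0, 0.0, 1.0]] [ 0.336 -0.589  0.375] [[0.387, -0.922, -0.002], [-0.876, -0.368, 0.311], [-0.288, -0.119, -0.95]]$[0]: bad value
$[0]: bad value
```

View pics/w1.png

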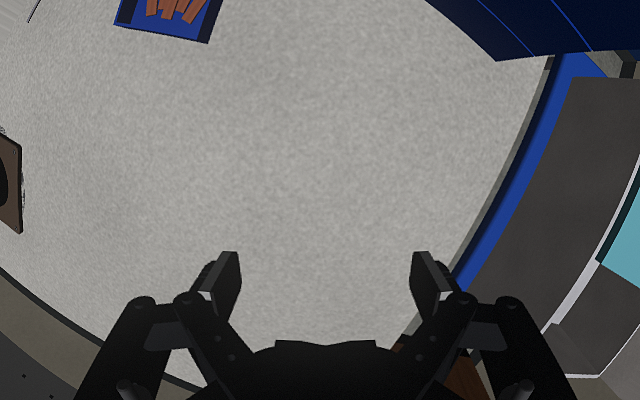

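The move was refused, presumably because every key is required. The wrist picture shows only bare bench, with the fingers at (230,280) and (425,280).

```bash

python3 -m creep '[{"x":29,"y":-21,"z":-5,"rx":0,"ry":0,"rz":0,"grip":1},{"x":29,"y":-21,"z":-5,"rx":0,"ry":0,"rz":0,"grip":1},{"x":29,"y":-21,"z":-5,"rx":0,"ry":0,"rz":0,"grip":1},{"x":29,"y":-21,"z":-5,"rx":0,"ry":0,"rz":0,"grip":1},{"x":29,"y":-21,"z":-5,"rx":0,"ry":0,"rz":0,"grip":1},{"x":29,"y":-21,"z":-5,"rx":0,"ry":0,"rz":0,"grip":1},{"x":29,"y":-21,"z":-5,"rx":0,"ry":0,"rz":0,"grip":1},{"x":29,"y":-21,"z":-5,"rx":0,"ry":0,"rz":0,"grip":1},{"x":29,"y":-21,"z":-5,"rx":0,"ry":0,"rz":0,"grip":1},{"x":29,"y":-21,"z":-5,"rx":0,"ry":0,"rz":0,"grip":1}]' &&
python3 -m creep '[{"x":29,"y":-21,"z":-5,"rx":0,"ry":0,"rz":0,"grip":1},{"x":29,"y":-21,"z":-5,"rx":0,"ry":0,"rz":0,"grip":1},{"x":29,"y":-21,"z":-5,"rx":0,"ry":0,"rz":0,"grip":1},{"x":20,"y":-15,"z":0,"rx":0,"ry":0,"rz":-7,"grip":1},{"x":0,"y":0,"z":0,"rx":0,"ry":0,"rz":-7,"grip":1},{"x":0,"y":0,"z":0,"rx":0,"ry":0,"rz":-7,"grip":1},{"x":0,"y":0,"z":0,"rx":0,"ry":0,"rz":-7,"grip":1},{"x":0,"y":0,"z":0,"rx":0,"ry":0,"rz":-7,"grip":1},{"x":0,"y":0,"z":0,"rx":0,"ry":0,"rz":-7,"grip":1},{"x":0,"y":0,"z":0,"rx":0,"ry":0,"rz":0,"grip":1}]'
python3 - <<'E'
from h import *
to([.52,-.2,.3])
d=optics.read_camera("wrist"); cv2.imwrite("pics/w2.png",d["color"]); print((-d["R"].T@d["t"]).round(3))
for a,c,p in blobs(mask(d,'red'),60): print(a,c,cv2.minAreaRect(p),plane(d,c,.1,True).round(4))
E
```

```text
time: 1.08
eef_pos: [0.4481, -0.3146, 0.2816]
tcp_rot: [0.98, 0.198, 0.0, 0.0]
contact_force: [0.0, -0.5, 0.5]
opening: 1.004
finger_force: 0.0
time: 1.92
eef_pos: [0.5159, -0.2028, 0.2962]
tcp_rot: [0.844, 0.537, -0.0, -0.0]
contact_force: [-0.6, 0.3, 0.4]
opening: 0.997
finger_force: 0.0
tcp [ 0.5159 -0.2028  0.2962] yaw 64.92 tilt [-0.2  0.1] shift [ 4.3  2.5 -3.8] 
[ 0.55  -0.129  0.441]
726 [352.9, 53.6] ((352.7509460449219, 55.10469055175781), (13.868727684020996, 59.88874053955078), 2.6630008220672607) [ 0.598  -0.0974  0.1   ]
949 [251.1, 119.4] ((251.5, 119.5), (17.0, 65.0), 90.0) [ 0.4661 -0.1146  0.1   ]
```

View pics/w2.png

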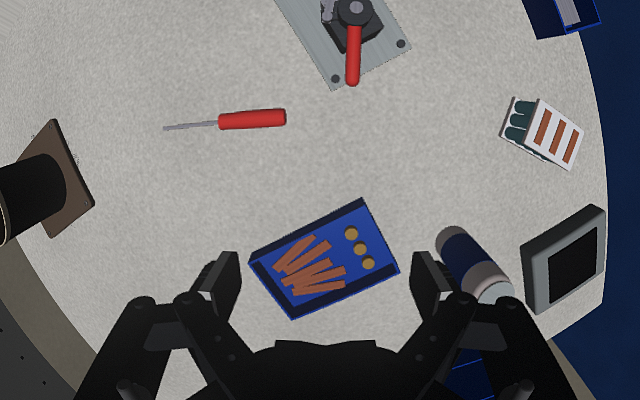

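The wrist view shows the handle from the hub at (355,8) to its tip at (352,84). The screwdriver is at (225,120), clear of the work.

```bash
cat >> h.py <<'E'
def handle(d,wrist=True,near=(.598,-.098)):
    best=None
    for a,c,p in blobs(mask(d,'red'),40):
        P=np.array([plane(d,q,.1,wrist)[:2] for q in p])
        if np.hypot(*(P.mean(0)-near))<.06 and (best is None or a>len(best)): best=P
    m=best.mean(0); u,s,vt=np.linalg.svd(best-m,full_matrices=False); e=vt[0]
    if e@(m-np.array([.62,-.04]))<0: e=-e
    t=(best-m)@e; w=(best-m)@np.array([-e[1],e[0]])
    tip=m+e*t.max(); print("handle mean",m.round(4),"tip",tip.round(4),"in",(m+e*t.min()).round(4),"len %.4f wid %.4f"%(np.ptp(t),np.ptp(w)),"bar yaw %.2f"%np.degrees(np.arctan2(-e[1],-e[0])),"pivot by tip",(tip-.085*e).round(4))
E
python3 -m creep '[{"x":25,"y":0,"z":0,"rx":0,"ry":0,"rz":0,"grip":1},{"x":25,"y":0,"z":0,"rx":0,"ry":0,"rz":0,"grip":1},{"x":25,"y":0,"z":0,"rx":0,"ry":0,"rz":0,"grip":1},{"x":20,"y":0,"z":0,"rx":0,"ry":0,"rz":0,"grip":1},{"x":0,"y":0,"z":0,"rx":0,"ry":0,"rz":0,"grip":1},{"x":0,"y":0,"z":0,"rx":0,"ry":0,"rz":0,"grip":1},{"x":0,"y":0,"z":0,"rx":0,"ry":0,"rz":0,"grip":1},{"x":0,"y":0,"z":0,"rx":0,"ry":0,"rz":0,"grip":1},{"x":0,"y":0,"z":0,"rx":0,"ry":0,"rz":0,"grip":1},{"x":0,"y":0,"z":0,"rx":0,"ry":0,"rz":0,"grip":1}]'
python3 - <<'E'
from h import *
to([.41,.374,.25],0)
d=optics.read_camera("wrist"); cv2.imwrite("pics/w3.png",d["color"]); handle(d)
d=optics.read_camera("top"); handle(d,False)
d=optics.read_camera("top"); handle(d,False)
E
```

```text
time: 2.8
eef_pos: [0.5561, -0.1178, 0.2963]
tcp_rot: [0.845, 0.535, -0.0, 0.0]
contact_force: [0.1, 0.0, -1.0]
opening: 1.001
finger_force: 0.0
tcp [ 0.5561 -0.1178  0.2963] yaw 64.69 tilt [-0.  -0.1] shift [ 382.2 -342.3   46.3] rz 64.7
handle mean [ 0.5968 -0.0993] tip [ 0.5818 -0.1287] in [ 0.611  -0.0714] len 0.0643 wid 0.0148 bar yaw 62.99 pivot by tip [ 0.6204 -0.053 ]
handle mean [ 0.6023 -0.0911] tip [ 0.5933 -0.109 ] in [ 0.6111 -0.0735] len 0.0397 wid 0.0120 bar yaw 63.20 pivot by tip [ 0.6316 -0.0331]
handle mean [ 0.6023 -0.0911] tip [ 0.5933 -0.109 ] in [ 0.6111 -0.0735] len 0.0397 wid 0.0120 bar yaw 63.20 pivot by tip [ 0.6316 -0.0331]
```

View pics/w3.png

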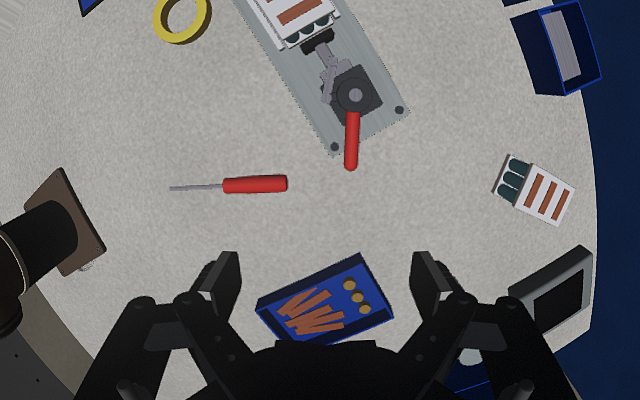

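The wrist view shows the hub cap at (356,94), the handle tip at (351,170), the module at (292,15) and the screwdriver at (255,184), which is out of the way. Next I go to the bar.

```bash

python3 -m creep '[{"x":28,"y":-25,"z":0,"rx":0,"ry":0,"rz":0,"grip":1},{"x":28,"y":-25,"z":0,"rx":0,"ry":0,"rz":0,"grip":1},{"x":28,"y":-25,"z":0,"rx":0,"ry":0,"rz":0,"grip":1},{"x":28,"y":-25,"z":0,"rx":0,"ry":0,"rz":0,"grip":1},{"x":28,"y":-25,"z":0,"rx":0,"ry":0,"rz":0,"grip":1},{"x":28,"y":-25,"z":0,"rx":0,"ry":0,"rz":0,"grip":1},{"x":28,"y":-25,"z":0,"rx":0,"ry":0,"rz":0,"grip":1},{"x":28,"y":-25,"z":0,"rx":0,"ry":0,"rz":0,"grip":1},{"x":28,"y":-25,"z":0,"rx":0,"ry":0,"rz":0,"grip":1},{"x":28,"y":-25,"z":0,"rx":0,"ry":0,"rz":0,"grip":1}]' | head -2
python3 -m creep '[{"x":28,"y":-25,"z":0,"rx":0,"ry":0,"rz":0,"grip":1},{"x":28,"y":-25,"z":0,"rx":0,"ry":0,"rz":0,"grip":1},{"x":28,"y":-25,"z":10,"rx":0,"ry":0,"rz":0,"grip":1},{"x":0,"y":0,"z":10,"rx":0,"ry":0,"rz":7,"grip":1},{"x":0,"y":0,"z":10,"rx":0,"ry":0,"rz":7,"grip":1},{"x":0,"y":0,"z":10,"rx":0,"ry":0,"rz":7,"grip":1},{"x":0,"y":0,"z":10,"rx":0,"ry":0,"rz":7,"grip":1},{"x":0,"y":0,"z":10,"rx":0,"ry":0,"rz":7,"grip":1},{"x":0,"y":0,"z":0,"rx":0,"ry":0,"rz":7,"grip":1},{"x":0,"y":0,"z":0,"rx":0,"ry":0,"rz":7,"grip":1}]' 
python3 - <<'E'
from h import *
to([.41,.374,.2],0)
d=optics.read_camera("wrist"); cv2.imwrite("pics/w4.png",d["color"])
for a,c,p in blobs(mask(d,'socket'),100): print(a,c,cv2.minAreaRect(p),plane(d,c,.034,True).round(4))
E
```

```text
time: 3.78
eef_pos: [0.4487, 0.2443, 0.2967]
time: 4.62
eef_pos: [0.417, 0.3504, 0.2352]
tcp_rot: [0.991, 0.134, -0.001, 0.0]
contact_force: [-0.0, 0.3, -0.0]
opening: 1.003
finger_force: 0.0
tcp [0.417  0.3504 0.2352] yaw 15.43 tilt [-1.8 -1. ] shift [ -0.4 -24.6  35.2] rz 15.4
1442 [320.1, 109.1] ((319.8348693847656, 109.76243591308594), (28.454055786132812, 53.34294891357422), 19.653823852539062) [0.4796 0.3749 0.034 ]
```

View pics/w4.png

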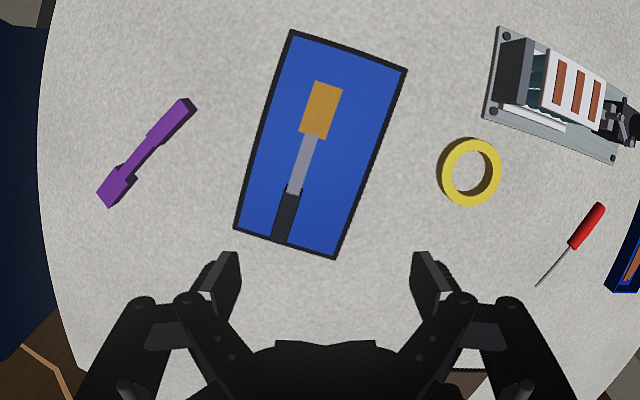

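The bar is in clear view: socket at (320,109), shank at (303,165), black grip at (284,212). The mat fills (290,30)-(335,258).

```bash
cat >> h.py <<'E'
def bar(d,zt=.034,wrist=True):
    b=max(blobs(mask(d,'socket'),100),key=lambda b:b[0])
    P=np.array([plane(d,q,zt,wrist)[:2] for q in b[2]]); (c,sz,an)=cv2.minAreaRect((P*1000).astype(np.float32)); print("socket mean",P.mean(0).round(4),"rect",np.round(c,1),np.round(sz,1),round(an,1))
    H=hsv(d); x0,y0=np.array(b[1]).astype(int)
    m=((H[...,1]<60)&(H[...,2]>70)).astype(np.uint8); mm=np.zeros_like(m); mm[y0:y0+100,max(x0-60,0):x0+60]=1
    mat=mask(d,'blue'); hull=max(blobs(mat,300),key=lambda q:q[0] if abs(np.array(q[1])-b[1]).max()<150 else 0)[2]
    hm=np.zeros_like(m); cv2.fillConvexPoly(hm,cv2.convexHull(hull).astype(int),1)
    hm=cv2.erode(hm,np.ones((5,5)))
    s=max(blobs(m&hm,50),key=lambda q:q[0]); S=np.array([plane(d,q,zt,wrist)[:2] for q in s[2]])
    v=S-S.mean(0); e=np.linalg.svd(v,full_matrices=False)[2][0]; e=e*np.sign(e@(P.mean(0)-S.mean(0)))
    t=v@e; f=P.mean(0)-S.mean(0)
    print("shank n",len(S),"mean",S.mean(0).round(4),"len %.4f"%np.ptp(t),"yaw pca %.2f, centres %.2f"%(np.degrees(np.arctan2(e[1],e[0])),np.degrees(np.arctan2(f[1],f[0]))),"dist %.4f"%np.hypot(*f))
    M=np.array([plane(d,q,.006,wrist)[:2] for q in hull]); r=cv2.minAreaRect((M*1000).astype(np.float32)); print("mat blue",np.round(r[0],1),np.round(r[1],1),round(r[2],1))
E
python3 - <<'E'
from h import *
bar(optics.read_camera("wrist"))
E
```

```text
socket mean [0.4791 0.3751] rect [478.9 375. ] [31.2 59.3] 86.4
shank n 827 mean [0.4129 0.3789] len 0.0748 yaw pca -3.73, centres -3.30 dist 0.0664
mat blue [426.  368.9] [136.8 257.5] 86.8
```

```bash

python3 -m creep '[{"x":0,"y":0,"z":0,"rx":0,"ry":0,"rz":6.3,"grip":1},{"x":0,"y":0,"z":0,"rx":0,"ry":0,"rz":6.3,"grip":1},{"x":0,"y":0,"z":0,"rx":0,"ry":0,"rz":6.2,"grip":1},{"x":-6,"y":-14,"z":20,"rx":0,"ry":0,"rz":0,"grip":0.6},{"x":-6,"y":-14,"z":20,"rx":0,"ry":0,"rz":0,"grip":0.6},{"x":0,"y":0,"z":30,"rx":0,"ry":0,"rz":0,"grip":0.6},{"x":0,"y":0,"z":30,"rx":0,"ry":0,"rz":0,"grip":0.6},{"x":0,"y":0,"z":30,"rx":0,"ry":0,"rz":0,"grip":0.6},{"x":0,"y":0,"z":0,"rx":0,"ry":0,"rz":0,"grip":0.6},{"x":0,"y":0,"z":0,"rx":0,"ry":0,"rz":0,"grip":0.6}]' 60
python3 - <<'E'
from h import *
to([.407,.379,.010],-3.4)
bar(optics.read_camera("wrist"))
E
```

```text
time: 5.55
eef_pos: [0.4059, 0.3786, 0.105]
tcp_rot: [1.0, -0.025, -0.002, 0.001]
contact_force: [0.4, -0.5, 0.2]
opening: 0.6
finger_force: 0.0
tcp [0.4059 0.3786 0.105 ] yaw -2.90 tilt [-3.4 -2.1] shift [ 1.4 -0.6 95. ] rz 0.5
socket mean [0.4794 0.3749] rect [478.6 374.7] [31.3 59.7] 86.6
shank n 2066 mean [0.4139 0.379 ] len 0.0752 yaw pca -3.70, centres -3.53 dist 0.0656
mat blue [425.6 368.8] [136.9 258.1] 86.9
```

```bash

python3 -m creep '[{"x":1.4,"y":-0.6,"z":20,"rx":0.12,"ry":0.2,"rz":0.6,"grip":0.6},{"x":0,"y":0,"z":25,"rx":0,"ry":0,"rz":0,"grip":0.6},{"x":0,"y":0,"z":20,"rx":0,"ry":0,"rz":0,"grip":0.6},{"x":0,"y":0,"z":15,"rx":0,"ry":0,"rz":0,"grip":0.6},{"x":0,"y":0,"z":10,"rx":0,"ry":0,"rz":0,"grip":0.6},{"x":0,"y":0,"z":4,"rx":0,"ry":0,"rz":0,"grip":0.6},{"x":0,"y":0,"z":0,"rx":0,"ry":0,"rz":0,"grip":0.4},{"x":0,"y":0,"z":0,"rx":0,"ry":0,"rz":0,"grip":0},{"x":0,"y":0,"z":0,"rx":0,"ry":0,"rz":0,"grip":0},{"x":0,"y":0,"z":0,"rx":0,"ry":0,"rz":0,"grip":0}]' 100
python3 - <<'E'
from h import *
to([.407,.379,.010],-3.4)
bar(optics.read_camera("wrist"))
E
```

```text
time: 6.43
eef_pos: [0.4099, 0.3806, 0.0145]
tcp_rot: [1.0, -0.031, 0.003, -0.001]
contact_force: [-1.0, -1.7, 5.2]
opening: 0.159
finger_force: 99.4
tcp [0.4099 0.3806 0.0145] yaw -3.56 tilt [6.4 2.7] shift [-2.9  1.7  4.5] rz -0.2
socket mean [0.4798 0.3781] rect [479.1 378.3] [32.2 60.1] 86.5
shank n 4008 mean [0.4245 0.3817] len 0.0504 yaw pca -4.91, centres -3.67 dist 0.0554
mat blue [456.4 367. ] [137.5 181.9] 86.8
```

```bash

python3 -m creep '[{"x":0,"y":0,"z":-10,"rx":0,"ry":0,"rz":0,"grip":0},{"x":0,"y":0,"z":-20,"rx":0,"ry":0,"rz":0,"grip":0},{"x":0,"y":0,"z":-30,"rx":0,"ry":0,"rz":0,"grip":0},{"x":0,"y":0,"z":-30,"rx":0,"ry":0,"rz":0,"grip":0},{"x":0,"y":0,"z":-30,"rx":0,"ry":0,"rz":0,"grip":0},{"x":0,"y":0,"z":-30,"rx":0,"ry":0,"rz":0,"grip":0},{"x":0,"y":0,"z":0,"rx":0,"ry":0,"rz":0,"grip":0},{"x":0,"y":0,"z":0,"rx":0,"ry":0,"rz":0,"grip":0},{"x":0,"y":0,"z":0,"rx":0,"ry":0,"rz":0,"grip":0},{"x":0,"y":0,"z":0,"rx":0,"ry":0,"rz":0,"grip":0}]'
python3 - <<'E'
from h import *
to([.407,.379,.010],-3.4)
d=optics.read_camera("wrist"); cv2.imwrite("pics/w5.png",d["color"])
p,R=pose()
for a,c,pp in blobs(mask(d,'socket'),100):
    P=np.array([plane(d,q,p[2]+.0195,True) for q in pp]); print("socket",R.inv().apply(P.mean(0)-p).round(4), cv2.minAreaRect((P[:,:2]*1000).astype(np.float32)))
E
```

```text
time: 7.32
eef_pos: [0.4064, 0.3787, 0.1596]
tcp_rot: [1.0, -0.032, -0.0, 0.0]
contact_force: [-0.9, -0.3, -3.6]
opening: 0.158
finger_force: 98.2
tcp [0.4064 0.3787 0.1596] yaw -3.61 tilt [-0.7 -0.7] shift [  0.6  -0.4 149.6] rz -0.2
socket [ 0.0699 -0.002  -0.0196] ((475.6123352050781, 376.41845703125), (32.021484375, 60.36277770996094), 86.82122039794922)
```

View pics/w5.png

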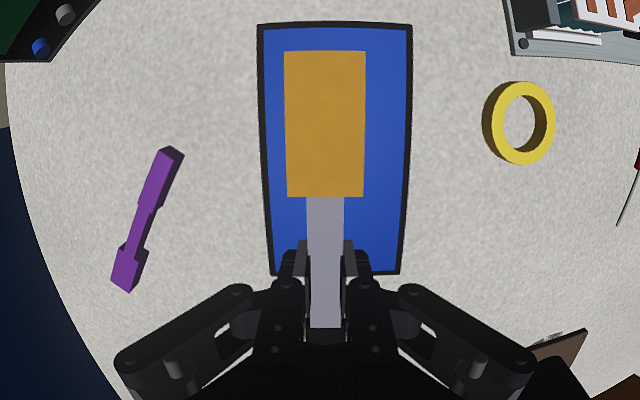

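The bar is held straight and level: socket top spans (284,51)-(365,196) and the shank is centred at (325,260). I carry it to a point set back from the handle.

```bash

python3 -m creep '[{"x":6,"y":20,"z":0,"rx":0,"ry":0,"rz":0,"grip":0},{"x":10,"y":38,"z":0,"rx":0,"ry":0,"rz":0,"grip":0},{"x":10,"y":38,"z":0,"rx":0,"ry":0,"rz":0,"grip":0},{"x":10,"y":38,"z":0,"rx":0,"ry":0,"rz":0,"grip":0},{"x":10,"y":38,"z":0,"rx":0,"ry":0,"rz":0,"grip":0},{"x":10,"y":38,"z":0,"rx":0,"ry":0,"rz":0,"grip":0},{"x":10,"y":38,"z":0,"rx":0,"ry":0,"rz":0,"grip":0},{"x":10,"y":38,"z":0,"rx":0,"ry":0,"rz":0,"grip":0},{"x":10,"y":38,"z":0,"rx":0,"ry":0,"rz":0,"grip":0},{"x":10,"y":38,"z":0,"rx":0,"ry":0,"rz":0,"grip":0}]' | head -2
python3 -m creep '[{"x":10,"y":38,"z":0,"rx":0,"ry":0,"rz":0,"grip":0},{"x":10,"y":38,"z":0,"rx":0,"ry":0,"rz":0,"grip":0},{"x":10,"y":38,"z":0,"rx":0,"ry":0,"rz":0,"grip":0},{"x":10,"y":38,"z":0,"rx":0,"ry":0,"rz":0,"grip":0},{"x":10,"y":38,"z":0,"rx":0,"ry":0,"rz":0,"grip":0},{"x":10,"y":38,"z":0,"rx":0,"ry":0,"rz":0,"grip":0},{"x":3,"y":18,"z":0,"rx":0,"ry":0,"rz":-3,"grip":0},{"x":0,"y":0,"z":0,"rx":0,"ry":0,"rz":-7,"grip":0},{"x":0,"y":0,"z":0,"rx":0,"ry":0,"rz":-7,"grip":0},{"x":0,"y":0,"z":0,"rx":0,"ry":0,"rz":-7,"grip":0}]' | head -2
python3 -m creep '[{"x":0,"y":0,"z":0,"rx":0,"ry":0,"rz":-7,"grip":0},{"x":0,"y":0,"z":0,"rx":0,"ry":0,"rz":-7,"grip":0},{"x":0,"y":0,"z":0,"rx":0,"ry":0,"rz":-7,"grip":0},{"x":0,"y":0,"z":0,"rx":0,"ry":0,"rz":-7,"grip":0},{"x":0,"y":0,"z":0,"rx":0,"ry":0,"rz":-7,"grip":0},{"x":0,"y":0,"z":0,"rx":0,"ry":0,"rz":-5,"grip":0},{"x":0,"y":0,"z":0,"rx":0,"ry":0,"rz":-3,"grip":0},{"x":0,"y":0,"z":0,"rx":0,"ry":0,"rz":0,"grip":0},{"x":0,"y":0,"z":0,"rx":0,"ry":0,"rz":0,"grip":0},{"x":0,"y":0,"z":0,"rx":0,"ry":0,"rz":0,"grip":0}]'
cat >> h.py <<'E'
def hold(d,far=.0195):
    "socket of the held bar and handle, both in the tool frame (mm), from one wrist picture"
    p,R=pose()
    b=max(blobs(mask(d,'socket'),100),key=lambda b:b[0])
    P=np.array([plane(d,q,p[2]+far,True) for q in b[2]]); r=cv2.minAreaRect((P[:,:2]*1000).astype(np.float32))
    print("socket in tool",(1000*R.inv().apply(P.mean(0)-p)).round(1),np.round(r[1],1),"ang %.2f"%r[2]); handle(d)
E
python3 - <<'E'
from h import *
to([.526,-.238,.16],63)
d=optics.read_camera("wrist"); cv2.imwrite("pics/w6.png",d["color"]); hold(d)
E
```

```text
time: 8.2
eef_pos: [0.48, 0.0107, 0.1602]
time: 9.03
eef_pos: [0.5273, -0.2373, 0.159]
time: 9.87
eef_pos: [0.528, -0.2368, 0.1604]
tcp_rot: [0.851, 0.525, 0.002, -0.001]
contact_force: [0.2, 0.3, -3.2]
opening: 0.163
finger_force: 98.5
tcp [ 0.528  -0.2368  0.1604] yaw 63.32 tilt [1.9 3. ] shift [-2.  -1.2  0.4] rz 0.3
socket in tool [ 71.6  -0.8 -19.2] [60.5 32. ] ang 63.74
handle mean [ 0.5883 -0.1159] tip [ 0.5816 -0.1291] in [ 0.5944 -0.1038] len 0.0284 wid 0.0150 bar yaw 63.26 pivot by tip [ 0.6199 -0.0532]
```

View pics/w6.png

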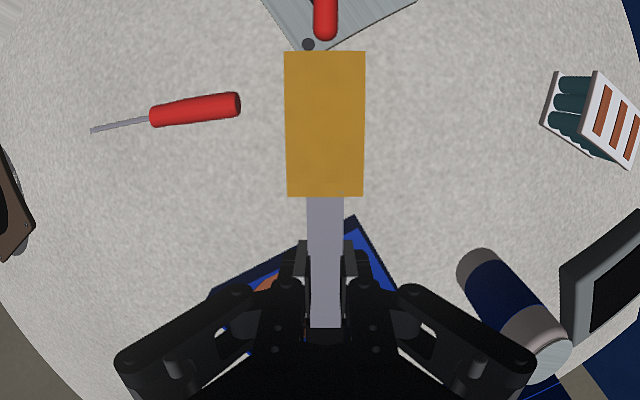

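The handle tip (325,38) lies in line with the socket (325,124). Next I advance 71 mm and lower the bar.

```bash

python3 -m creep '[{"x":12,"y":0.4,"z":0,"rx":0,"ry":0,"rz":0.2,"grip":0},{"x":15,"y":0,"z":0,"rx":0,"ry":0,"rz":0,"grip":0},{"x":15,"y":0,"z":0,"rx":0,"ry":0,"rz":0,"grip":0},{"x":15,"y":0,"z":0,"rx":0,"ry":0,"rz":0,"grip":0},{"x":10,"y":0,"z":0,"rx":0,"ry":0,"rz":0,"grip":0},{"x":4,"y":0,"z":10,"rx":0,"ry":0,"rz":0,"grip":0},{"x":0,"y":0,"z":15,"rx":0,"ry":0,"rz":0,"grip":0},{"x":0,"y":0,"z":10,"rx":0,"ry":0,"rz":0,"grip":0},{"x":0,"y":0,"z":0,"rx":0,"ry":0,"rz":0,"grip":0},{"x":0,"y":0,"z":0,"rx":0,"ry":0,"rz":0,"grip":0}]'
python3 - <<'E'
from h import *
to([.560,-.1715,.0945],63.3)
E
```

```text
time: 10.75
eef_pos: [0.56, -0.1737, 0.1254]
tcp_rot: [0.852, 0.524, 0.001, -0.001]
contact_force: [-0.3, 1.5, -2.4]
opening: 0.163
finger_force: 98.5
tcp [ 0.56   -0.1737  0.1254] yaw 63.16 tilt [1.  3.1] shift [ 1.8 -1.  30.9] rz -0.1
```

```bash

python3 -m creep '[{"x":1,"y":0,"z":6,"rx":0,"ry":0,"rz":0,"grip":0},{"x":0,"y":0,"z":5,"rx":0,"ry":0,"rz":0,"grip":0},{"x":0,"y":0,"z":4,"rx":0,"ry":0,"rz":0,"grip":0},{"x":0,"y":0,"z":3,"rx":0,"ry":0,"rz":0,"grip":0},{"x":0,"y":0,"z":3,"rx":0,"ry":0,"rz":0,"grip":0},{"x":0,"y":0,"z":2,"rx":0,"ry":0,"rz":0,"grip":0},{"x":0,"y":0,"z":2,"rx":0,"ry":0,"rz":0,"grip":0},{"x":0,"y":0,"z":2,"rx":0,"ry":0,"rz":0,"grip":0},{"x":0,"y":0,"z":0,"rx":0,"ry":0,"rz":0,"grip":0},{"x":0,"y":0,"z":0,"rx":0,"ry":0,"rz":0,"grip":0}]'
python3 - <<'E'
from h import *
to([.560,-.1715,.0945],63.3)
E
```

```text
time: 11.58
eef_pos: [0.5615, -0.1728, 0.0998]
tcp_rot: [0.852, 0.524, 0.002, 0.0]
contact_force: [0.7, -0.4, -2.1]
opening: 0.159
finger_force: 98.5
tcp [ 0.5615 -0.1728  0.0998] yaw 63.19 tilt [3.5 1.9] shift [ 0.5 -1.9  5.3] rz -0.1
```

```bash

python3 -m creep '[{"x":0,"y":0,"z":1,"rx":0,"ry":0,"rz":0,"grip":0},{"x":0,"y":0,"z":1,"rx":0,"ry":0,"rz":0,"grip":0},{"x":0,"y":0,"z":1,"rx":0,"ry":0,"rz":0,"grip":0},{"x":0,"y":0,"z":0.5,"rx":0,"ry":0,"rz":0,"grip":0},{"x":0,"y":0,"z":0,"rx":0,"ry":0,"rz":0,"grip":0},{"x":0,"y":0,"z":0,"rx":0,"ry":0,"rz":0,"grip":0},{"x":0,"y":0,"z":0,"rx":0,"ry":0,"rz":0,"grip":0},{"x":0,"y":0,"z":0,"rx":0,"ry":0,"rz":0,"grip":0},{"x":0,"y":0,"z":0,"rx":0,"ry":0,"rz":0,"grip":0},{"x":0,"y":0,"z":0,"rx":0,"ry":0,"rz":0,"grip":0}]'
python3 - <<'E'
from h import *
to([.560,-.1715,.0945],63.3)
d=optics.read_camera("scene"); cv2.imwrite("pics/s7.png",cv2.resize(d["color"][120:290,190:400],None,fx=3,fy=3,interpolation=cv2.INTER_CUBIC))
E
```

```text
time: 12.42
eef_pos: [0.5615, -0.1728, 0.0964]
tcp_rot: [0.852, 0.524, 0.002, 0.0]
contact_force: [-0.0, -0.8, -2.6]
opening: 0.16
finger_force: 98.5
tcp [ 0.5615 -0.1728  0.0964] yaw 63.20 tilt [3.7 1.8] shift [ 0.5 -2.   1.9] rz -0.1
```

View pics/s7.png

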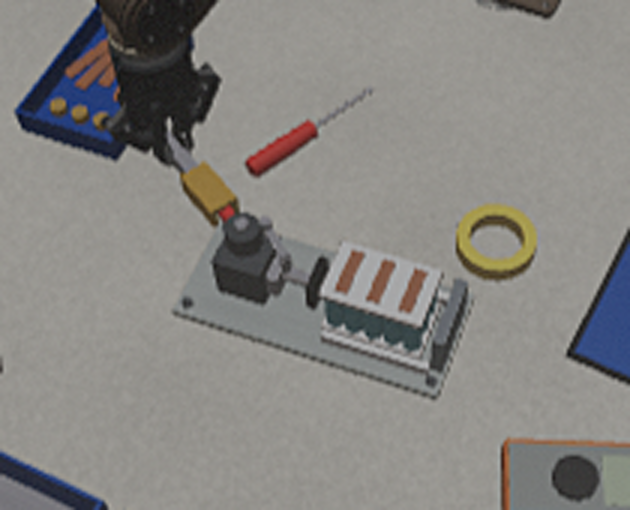

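The socket (210,190 in the crop) sits over the handle, with a little red visible at the hub (227,213). Now the swing: each 4° row is y −9.3, x +0.3.

```bash

python3 -m creep '[{"x":0.1,"y":-4.6,"z":0,"rx":0,"ry":0,"rz":2,"grip":0},{"x":0.3,"y":-9.3,"z":0,"rx":0,"ry":0,"rz":4,"grip":0},{"x":0.3,"y":-9.3,"z":0,"rx":0,"ry":0,"rz":4,"grip":0},{"x":0.3,"y":-9.3,"z":0,"rx":0,"ry":0,"rz":4,"grip":0},{"x":0.3,"y":-9.3,"z":0,"rx":0,"ry":0,"rz":4,"grip":0},{"x":0.3,"y":-9.3,"z":0,"rx":0,"ry":0,"rz":4,"grip":0},{"x":0.3,"y":-9.3,"z":0,"rx":0,"ry":0,"rz":4,"grip":0},{"x":0.3,"y":-9.3,"z":0,"rx":0,"ry":0,"rz":4,"grip":0},{"x":0.3,"y":-9.3,"z":0,"rx":0,"ry":0,"rz":4,"grip":0},{"x":0.3,"y":-9.3,"z":0,"rx":0,"ry":0,"rz":4,"grip":0}]' 120
cat >> h.py <<'E'
def arc(yaw,P=(.6201,-.0531),L=.1333):
    p,R=pose(); M=R.as_matrix(); f=np.array(P)-p[:2]; print("L %.4f dir %.2f"%(np.hypot(*f),np.degrees(np.arctan2(f[1],f[0]))))
    a=np.radians(yaw); to([P[0]-L*np.cos(a),P[1]-L*np.sin(a),.0964],yaw)
    s=ctrl.get_state(); print("F tool",R.inv().apply(s["contact_force"]).round(1),"T tool",R.inv().apply(s["wrist_torque"]).round(2))
E
python3 - <<'E'
from h import *
arc(63.2-38)
E
```

```text
time: 13.3
eef_pos: [0.5044, -0.1158, 0.0974]
tcp_rot: [0.976, 0.216, 0.006, 0.007]
contact_force: [9.4, -16.2, -12.9]
opening: 0.152
finger_force: 120.5
L 0.1317 dir 28.46
tcp [ 0.5044 -0.1158  0.0974] yaw 24.97 tilt [ 15.  -10.8] shift [-1.9 -7.5  0.9] rz -0.2
F tool [ 1.6 18.4 13.2] T tool [-2.87 -0.19  0.48]
```

```bash

python3 -m creep '[{"x":0.3,"y":-8.1,"z":0,"rx":0,"ry":0,"rz":3.5,"grip":0},{"x":0.3,"y":-8.1,"z":0,"rx":0,"ry":0,"rz":3.5,"grip":0},{"x":0.3,"y":-8.1,"z":0,"rx":0,"ry":0,"rz":3.5,"grip":0},{"x":0.3,"y":-8.1,"z":0,"rx":0,"ry":0,"rz":3.5,"grip":0},{"x":0.2,"y":-7,"z":0,"rx":0,"ry":0,"rz":3,"grip":0},{"x":0.2,"y":-7,"z":0,"rx":0,"ry":0,"rz":3,"grip":0},{"x":0.2,"y":-7,"z":0,"rx":0,"ry":0,"rz":3,"grip":0},{"x":0.2,"y":-7,"z":0,"rx":0,"ry":0,"rz":3,"grip":0},{"x":0.1,"y":-4.6,"z":0,"rx":0,"ry":0,"rz":2,"grip":0},{"x":0,"y":0,"z":0,"rx":0,"ry":0,"rz":0,"grip":0}]'
python3 - <<'E'
from h import *
arc(63.2-66)
E
```

```text
time: 14.13
eef_pos: [0.489, -0.0484, 0.0967]
tcp_rot: [1.0, -0.025, 0.002, 0.0]
contact_force: [0.1, -3.0, -2.8]
opening: 0.153
finger_force: 121.6
L 0.1311 dir -2.04
tcp [ 0.489  -0.0484  0.0967] yaw -2.88 tilt [ 4.8 -0.2] shift [-2.2 -1.7  0.3] rz -0.1
F tool [0.3 3.  2.8] T tool [-0.49 -0.03  0.2 ]
```

```bash

python3 -m creep '[{"x":0.1,"y":-4.6,"z":0,"rx":0,"ry":0,"rz":2,"grip":0},{"x":0.1,"y":-4.6,"z":0,"rx":0,"ry":0,"rz":2,"grip":0},{"x":0.1,"y":-4.6,"z":0,"rx":0,"ry":0,"rz":2,"grip":0},{"x":0.1,"y":-4.6,"z":0,"rx":0,"ry":0,"rz":2,"grip":0},{"x":0.1,"y":-3.5,"z":0,"rx":0,"ry":0,"rz":1.5,"grip":0},{"x":0,"y":-2.3,"z":0,"rx":0,"ry":0,"rz":1,"grip":0},{"x":0,"y":-2.3,"z":0,"rx":0,"ry":0,"rz":1,"grip":0},{"x":0,"y":0,"z":0,"rx":0,"ry":0,"rz":0,"grip":0},{"x":0,"y":0,"z":0,"rx":0,"ry":0,"rz":0,"grip":0},{"x":0,"y":0,"z":0,"rx":0,"ry":0,"rz":0,"grip":0}]'
python3 - <<'E'
from h import *
arc(63.2-77.5)
d=optics.read_camera("scene"); cv2.imwrite("pics/s8.png",cv2.resize(d["color"][120:290,190:400],None,fx=3,fy=3,interpolation=cv2.INTER_CUBIC))
E
```

```text
time: 14.97
eef_pos: [0.4926, -0.0216, 0.0964]
tcp_rot: [0.992, -0.124, 0.002, -0.001]
contact_force: [-0.3, 0.6, -3.0]
opening: 0.152
finger_force: 121.6
L 0.1313 dir -13.87
tcp [ 0.4926 -0.0216  0.0964] yaw -14.30 tilt [3.4 1.8] shift [-2.  -1.  -0.1] rz 0.0
F tool [-0.4 -0.5  3. ] T tool [ 0.08 -0.03 -0.04]
```

View pics/s8.png

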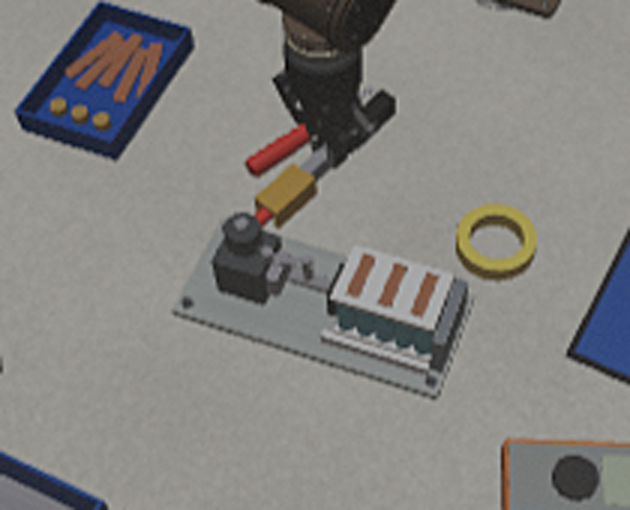

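The module touches the end stop (460,310 in the crop) and there is no side force. I nudge on by 2° to make sure the lever is on its stop.

```bash

python3 -m creep '[{"x":0,"y":-2.3,"z":0,"rx":0,"ry":0,"rz":1,"grip":0},{"x":0,"y":-2.3,"z":0,"rx":0,"ry":0,"rz":1,"grip":0},{"x":0,"y":0,"z":0,"rx":0,"ry":0,"rz":0,"grip":0},{"x":0,"y":0,"z":0,"rx":0,"ry":0,"rz":0,"grip":0},{"x":0,"y":0,"z":0,"rx":0,"ry":0,"rz":0,"grip":0},{"x":0,"y":0,"z":0,"rx":0,"ry":0,"rz":0,"grip":0},{"x":0,"y":0,"z":0,"rx":0,"ry":0,"rz":0,"grip":0},{"x":0,"y":0,"z":0,"rx":0,"ry":0,"rz":0,"grip":0},{"x":0,"y":0,"z":0,"rx":0,"ry":0,"rz":0,"grip":0},{"x":0,"y":0,"z":0,"rx":0,"ry":0,"rz":0,"grip":0}]'
python3 - <<'E'
from h import *
arc(63.2-79.5)
E
```

```text
time: 15.85
eef_pos: [0.4939, -0.0169, 0.0964]
tcp_rot: [0.99, -0.142, 0.002, -0.001]
contact_force: [-0.0, -0.7, -4.1]
opening: 0.152
finger_force: 121.6
L 0.1313 dir -16.00
tcp [ 0.4939 -0.0169  0.0964] yaw -16.31 tilt [3.6 1.9] shift [-2.  -0.7 -0. ] rz -0.0
F tool [0.1 0.7 4.1] T tool [-0.03 -0.02 -0.04]
```

```bash

python3 -m creep '[{"x":0,"y":0,"z":-3,"rx":0,"ry":0,"rz":0,"grip":0},{"x":0,"y":0,"z":-6,"rx":0,"ry":0,"rz":0,"grip":0},{"x":0,"y":0,"z":-8,"rx":0,"ry":0,"rz":0,"grip":0},{"x":0,"y":0,"z":-10,"rx":0,"ry":0,"rz":0,"grip":0},{"x":0,"y":0,"z":-15,"rx":0,"ry":0,"rz":0,"grip":0},{"x":0,"y":0,"z":-20,"rx":0,"ry":0,"rz":0,"grip":0},{"x":0,"y":0,"z":-10,"rx":0,"ry":0,"rz":0,"grip":0},{"x":0,"y":0,"z":0,"rx":0,"ry":0,"rz":0,"grip":0},{"x":0,"y":0,"z":0,"rx":0,"ry":0,"rz":0,"grip":0},{"x":0,"y":0,"z":0,"rx":0,"ry":0,"rz":0,"grip":0}]'
python3 - <<'E'
from h import *
to([.428,.369,.165],-3.2)
d=optics.read_camera("scene"); cv2.imwrite("pics/s9.png",cv2.resize(d["color"][120:290,190:400],None,fx=3,fy=3,interpolation=cv2.INTER_CUBIC))
E
```

```text
time: 16.68
eef_pos: [0.493, -0.0169, 0.1676]
tcp_rot: [0.99, -0.142, 0.001, -0.001]
contact_force: [-0.7, -0.3, -3.6]
opening: 0.155
finger_force: 121.6
tcp [ 0.493  -0.0169  0.1676] yaw -16.31 tilt [2.3 2.2] shift [-170.8 -352.1    3.3] rz -13.1
```

View pics/s9.png

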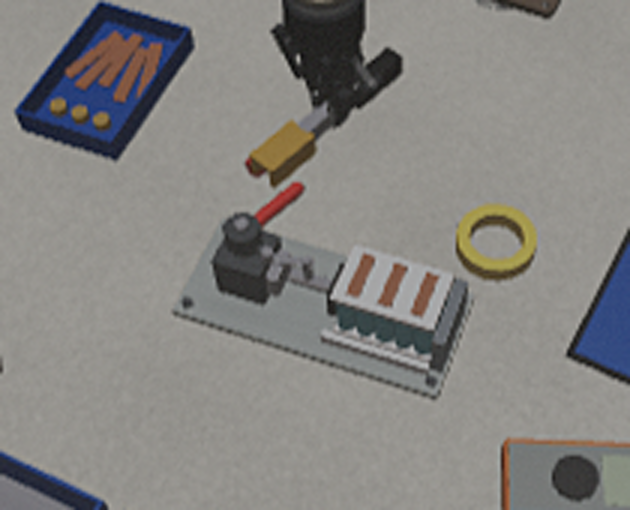

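The bar is off. The handle stays over, from (255,222) to (300,187) in the crop, and the module is against the stop. Next I carry the bar to the mat.

```bash

python3 -m creep '[{"x":-10,"y":-20,"z":0,"rx":0,"ry":0,"rz":0,"grip":0},{"x":-17,"y":-35,"z":0,"rx":0,"ry":0,"rz":0,"grip":0},{"x":-17,"y":-35,"z":0,"rx":0,"ry":0,"rz":0,"grip":0},{"x":-17,"y":-35,"z":0,"rx":0,"ry":0,"rz":0,"grip":0},{"x":-17,"y":-35,"z":0,"rx":0,"ry":0,"rz":0,"grip":0},{"x":-17,"y":-35,"z":0,"rx":0,"ry":0,"rz":0,"grip":0},{"x":-17,"y":-35,"z":0,"rx":0,"ry":0,"rz":0,"grip":0},{"x":-17,"y":-35,"z":0,"rx":0,"ry":0,"rz":0,"grip":0},{"x":-17,"y":-35,"z":0,"rx":0,"ry":0,"rz":0,"grip":0},{"x":-17,"y":-35,"z":0,"rx":0,"ry":0,"rz":0,"grip":0}]' |head -2
python3 -m creep '[{"x":-8,"y":-17,"z":0,"rx":0,"ry":0,"rz":0,"grip":0},{"x":0,"y":0,"z":0,"rx":0,"ry":0,"rz":-6.5,"grip":0},{"x":0,"y":0,"z":20,"rx":0,"ry":0,"rz":-6.5,"grip":0},{"x":0,"y":0,"z":30,"rx":0,"ry":0,"rz":0,"grip":0},{"x":0,"y":0,"z":30,"rx":0,"ry":0,"rz":0,"grip":0},{"x":0,"y":0,"z":20,"rx":0,"ry":0,"rz":0,"grip":0},{"x":0,"y":0,"z":0,"rx":0,"ry":0,"rz":0,"grip":0},{"x":0,"y":0,"z":0,"rx":0,"ry":0,"rz":0,"grip":0},{"x":0,"y":0,"z":0,"rx":0,"ry":0,"rz":0,"grip":0},{"x":0,"y":0,"z":0,"rx":0,"ry":0,"rz":0,"grip":0}]'
python3 - <<'E'
from h import *
to([.428,.369,.0145],-3.2)
E
```

```text
time: 17.57
eef_pos: [0.4298, 0.3517, 0.1673]
time: 18.4
eef_pos: [0.4301, 0.3698, 0.0709]
tcp_rot: [1.0, -0.029, 0.003, -0.002]
contact_force: [0.7, -0.2, -2.6]
opening: 0.156
finger_force: 121.6
tcp [0.4301 0.3698 0.0709] yaw -3.31 tilt [6.8 3.8] shift [-2.4  1.1 56.4] rz -0.1
```

```bash

python3 -m creep '[{"x":0,"y":0,"z":15,"rx":-0.2,"ry":-0.35,"rz":0,"grip":0},{"x":0,"y":0,"z":15,"rx":0,"ry":0,"rz":0,"grip":0},{"x":0,"y":0,"z":10,"rx":0,"ry":0,"rz":0,"grip":0},{"x":0,"y":0,"z":7,"rx":0,"ry":0,"rz":0,"grip":0},{"x":0,"y":0,"z":4,"rx":0,"ry":0,"rz":0,"grip":0},{"x":0,"y":0,"z":2,"rx":0,"ry":0,"rz":0,"grip":0},{"x":0,"y":0,"z":1,"rx":0,"ry":0,"rz":0,"grip":0},{"x":0,"y":0,"z":0,"rx":0,"ry":0,"rz":0,"grip":0},{"x":0,"y":0,"z":0,"rx":0,"ry":0,"rz":0,"grip":0},{"x":0,"y":0,"z":0,"rx":0,"ry":0,"rz":0,"grip":0}]'
python3 - <<'E'
from h import *
to([.428,.369,.0145],-3.2)
E
```

```text
time: 19.23
eef_pos: [0.429, 0.3692, 0.0155]
tcp_rot: [1.0, -0.029, -0.001, 0.0]
contact_force: [-0.0, 0.2, -2.5]
opening: 0.154
finger_force: 121.6
tcp [0.429  0.3692 0.0155] yaw -3.31 tilt [-1.7 -0.7] shift [-1.   0.3  1. ] rz -0.1
```

```bash

python3 -m creep '[{"x":0,"y":0,"z":0.5,"rx":0,"ry":0,"rz":0,"grip":0},{"x":0,"y":0,"z":0.5,"rx":0,"ry":0,"rz":0,"grip":0},{"x":0,"y":0,"z":0.5,"rx":0,"ry":0,"rz":0,"grip":0},{"x":0,"y":0,"z":0.5,"rx":0,"ry":0,"rz":0,"grip":0},{"x":0,"y":0,"z":0.5,"rx":0,"ry":0,"rz":0,"grip":0},{"x":0,"y":0,"z":0.5,"rx":0,"ry":0,"rz":0,"grip":0},{"x":0,"y":0,"z":0,"rx":0,"ry":0,"rz":0,"grip":0},{"x":0,"y":0,"z":0,"rx":0,"ry":0,"rz":0,"grip":0},{"x":0,"y":0,"z":0,"rx":0,"ry":0,"rz":0,"grip":0},{"x":0,"y":0,"z":0,"rx":0,"ry":0,"rz":0,"grip":0}]'

```

```text
time: 20.07
eef_pos: [0.4289, 0.3693, 0.0146]
tcp_rot: [1.0, -0.029, -0.001, 0.001]
contact_force: [-6.4, -4.1, 12.8]
opening: 0.156
finger_force: 124.1
```

The bar is down: the contact force is +12.8 N upward. I ease off, open the fingers and retreat.

```bash

python3 -m creep '[{"x":0,"y":0,"z":-0.8,"rx":0,"ry":0,"rz":0,"grip":0},{"x":0,"y":0,"z":-0.4,"rx":0,"ry":0,"rz":0,"grip":0},{"x":0,"y":0,"z":0,"rx":0,"ry":0,"rz":0,"grip":0.3},{"x":0,"y":0,"z":0,"rx":0,"ry":0,"rz":0,"grip":0.5},{"x":0,"y":0,"z":0,"rx":0,"ry":0,"rz":0,"grip":0.5},{"x":0,"y":0,"z":0,"rx":0,"ry":0,"rz":0,"grip":0.5},{"x":0,"y":0,"z":0,"rx":0,"ry":0,"rz":0,"grip":0.5},{"x":0,"y":0,"z":-10,"rx":0,"ry":0,"rz":0,"grip":0.5},{"x":0,"y":0,"z":-20,"rx":0,"ry":0,"rz":0,"grip":0.5},{"x":0,"y":0,"z":-30,"rx":0,"ry":0,"rz":0,"grip":0.5}]'
python3 -m creep '[{"x":0,"y":0,"z":-30,"rx":0,"ry":0,"rz":0,"grip":0.6},{"x":0,"y":0,"z":-30,"rx":0,"ry":0,"rz":0,"grip":0.6},{"x":0,"y":0,"z":-30,"rx":0,"ry":0,"rz":0,"grip":0.6},{"x":0,"y":0,"z":-30,"rx":0,"ry":0,"rz":0,"grip":0.6},{"x":0,"y":0,"z":-30,"rx":0,"ry":0,"rz":0,"grip":0.6},{"x":0,"y":0,"z":0,"rx":0,"ry":0,"rz":0,"grip":0.6},{"x":0,"y":0,"z":0,"rx":0,"ry":0,"rz":0,"grip":0.6},{"x":0,"y":0,"z":0,"rx":0,"ry":0,"rz":0,"grip":0.6},{"x":0,"y":0,"z":0,"rx":0,"ry":0,"rz":0,"grip":0.6},{"x":0,"y":0,"z":0,"rx":0,"ry":0,"rz":0,"grip":0.6}]'
python3 - <<'E'
from h import *
d=optics.read_camera("wrist"); bar(d)
try: handle(optics.read_camera("top"),False,(.567,-.04))
except Exception as e: print(e)
d=optics.read_camera("scene"); cv2.imwrite("pics/s10.png",d["color"])
E
```

```text
time: 20.9
eef_pos: [0.4268, 0.3677, 0.0713]
tcp_rot: [1.0, -0.029, -0.004, 0.002]
contact_force: [0.8, 0.0, 0.2]
opening: 0.5
finger_force: 0.0
time: 21.73
eef_pos: [0.4283, 0.3687, 0.2211]
tcp_rot: [1.0, -0.029, -0.003, 0.002]
contact_force: [-0.4, 1.6, 0.0]
opening: 0.603
finger_force: 0.0
socket mean [0.4995 0.3675] rect [498.4 367.5] [30.6 59.2] 86.3
shank n 945 mean [0.4338 0.3711] len 0.0747 yaw pca -2.91, centres -3.11 dist 0.0658
mat blue [426. 369.] [136.6 257. ] 86.9
handle mean [ 0.5751 -0.0422] tip [ 0.543  -0.0321] in [ 0.6036 -0.0512] len 0.0635 wid 0.0143 bar yaw -17.49 pivot by tip [ 0.6241 -0.0576]
```

View pics/s10.png

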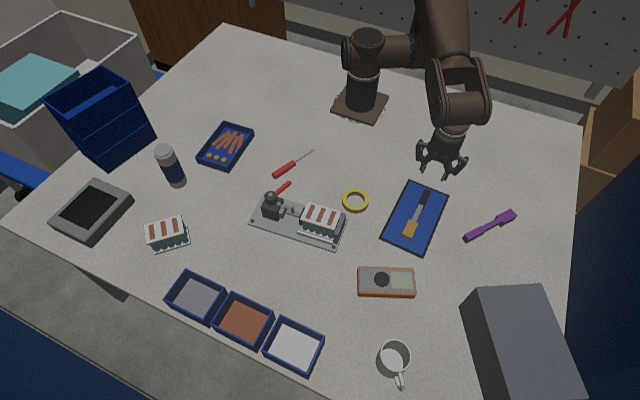

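The bar lies on the mat at (418,215) and has been released. The handle is locked at (283,188), at yaw −17.5°, which is about 1.40 rad. The module is at the stop and the other things are where they were.

```bash
python3 -c "
from plant import sign_off
print(sign_off())"
```

```text
the job is handed in; nothing more can be done
None
```

The job is handed in, with no verdict returned: by the last camera measurements the lever is locked at about 1.40 rad, the module is against the end stop, and the bar lies released and flat near the centre of the mat.

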